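# Press an instrument's cap home with the ratchet clamp, then release it

## Task

Two bench ratchet clamps are bolted to this surplus stall's table; one holds a round black instrument whose end cap stands proud of its case. On that clamp, pump the trigger lever down from above, letting it spring up fully after each stroke, until the jaw has pushed the cap fully home, and leave the trigger up for a moment so that the ratchet holds the jaw. Then press the release button right down until the jaw has sprung all the way back, and leave the clamp alone.

Things in the scene. Friction and masses are not known exactly. Their poses are not given: they have to be found in the camera images.
- clamp_trigger_pad (a point): Top centre of the black paddle (42 x 36 mm) of the trigger lever, at the robot end of the clamp holding the instrument. Rests 103 mm above the table, sloping 11 degrees; hinges down 33 mm to its stop, within 3 mm of the same place in plan; springs back. 5 to 20 N; may stop a little early once the cap is home. x at rest: along the clamp to the button, jaw and instrument; z up. Moves with the paddle.
- clamp_release_top (a point): Top centre of the same clamp's round upright steel release button, 24 mm wide, 98 mm above the table, 110 mm from the paddle along the clamp. Travel 10 mm straight down, 1 to 5 N, springs back; frees the jaw when over 7 mm down; bobs at each click. x along the clamp, z up. The lever's pivot ears, 94 mm high, stand 23 mm from its centre; all else near is under 92 mm.
- clamp_jaw (a joint): Travel of that clamp's moving jaw towards the instrument, m; 0 is fully back, its start. A spring pulls it back. Each trigger stroke of 29 mm or more at the paddle (press almost to the stop) gains one 14 mm notch, held by the ratchet once the trigger is up; a shorter one falls back to the last notch. Holding the release down lets it return to 0 in about half a second.
- cap (a joint): How far the instrument's end cap (70 mm black disc, 10 mm thick, a bright aluminium spigot showing while it is proud) stands off its case, m: 0 fully home, 0.012 to 0.022 at the start. It stays where pushed. It faces the jaw, which meets the cap at home when the jaw is at 0.044: three full strokes from the start bring the cap home.

How it is judged:
By the outcome, as a careful person would: the job done as asked, in the order asked, and still so for the second after the job is handed in, with the robot touching nothing.
It also fails if it takes over 42 s, if anything falls off the work surface, if the arm or the gripper's body presses on something with over 40 N, if the wrist force passes 120 N, or if a joint passes its speed limit or range.

## Robot

A 7-joint arm with a two-finger parallel gripper is mounted at the origin on the work surface. World frame = base frame: x ahead of the robot, y to its left, z up, the work surface at z = 0. Lengths are in m, angles in degrees, forces in N, time in s.
With the tool pointing down it reaches from about 0.425 to 0.875 m from the base axis. Payload 4.7 kg.
Tool frame: the origin (TCP) lies at the very end of the fingers, on their centre line; the grasp point (between the pads) lies env.hold_point_z behind it (env.hold_point_z is the distance from the TCP to the grasp point, in m); z points along the fingers, y is the line along which they close (so a half turn about z gives the same grasp; the last joint's range is limited). The gripper opens to 87 mm and grips with 3 to 60 N. Pads are 19 mm wide; open, the fingers measure 117 mm over their backs; the gripper's body (75 mm by 190 mm) begins 51 mm behind the grasp point.
Start: joints at [68.875, 18.392, -4.016, 83.108, 1.295, 78.541, -3.26], TCP at [0.243, -0.603, 0.223] pointing down, gripper open.
Joint ranges: [-163.93, 163.93], [-17.29, 119.83], [-79.2, 71.16], [3.27, 140.29], [-89.18, 269.18], [5.43, 117.66], [-154.24, 154.24]. Speed limits (degrees/s): [147.25, 147.25, 180, 180, 180, 180, 180].

## Interface

Orientations are given as [roll, pitch, yaw] about the fixed x, y, z axes, in that order (R = Rz(yaw) Ry(pitch) Rx(roll)).
In Python, from cell import env gives the robot as it stands.
- The arm moves only by the shell command python3 -m jog 'ROWS' [FORCE]. ROWS is JSON, a list of rows, each an object with "dp": the shift along the tool's x, y, z in cm, a list of three; "twist": the turn about the tool's z in degrees; "fingers": the opening, from 0 (shut) to 1 (fully open). A call has 1 to 8 rows; each row is the pose to reach, as a shift and turn from the pose commanded when the call began, along the tool's axes at that moment; what a row does not reach only later rows make up. A row lasts 1/8 s, in which the tool goes at most 62.5 mm and 10.7 degrees, less where a joint would pass 70% of its speed; a pose out of reach is approached as far as the arm can. A call with a gripper value outside its range is refused whole. The fingers move at their own pace and stop on an object; FORCE is the grip in N (left out, the last holds). Time passes only in rows, so rows that repeat a pose let the fingers close. It gives the time, the measured TCP pose, the force, the opening and the grip force at its end, in the units of the state.
- env.get_obs(): the state, without advancing time (a new reading comes with each control period).
- env.read_camera(name): name is "scene" or "top" or "wrist"; returns a dict with "pixels" (420x560x3 uint8, blue, green, red), "depth" (420x560 float32, m along the optical axis (not along the pixel's ray), 0 where there is no reading), "fx", "fy", "cx", "cy" (pixels), "rvec" (rotation vector, rad) and "tvec" (3), from world to camera coordinates, as OpenCV has them. Camera axes: x right, y down, z forward; pixel columns grow to the right and rows downward; lengths in m; the calibration is good to about 2 mm. The wrist camera is an equidistant fisheye: a pixel r from the principal point sees the ray r / f radians off the axis. A picture is of the moment at which its call begins.
- env.sign_off(): hands the job in; it is judged then, once.
The state is a dict: "time_s": time; "qpos": joint angles; "joint_velocities": joint speeds; "effort": joint torques, N m; "tool_pos": TCP position; "tool_rot": TCP orientation; "force": force on the tool from outside, world axes, zero at the start; "wrist_torque": the same for the moment, N m; "grip_width": finger opening in m; "grasp_force": force on a finger pad.
Only numpy, scipy, OpenCV 4.12 (cv2) and the standard library are available. Lean on these libraries where they do the work, as an engineer would, in place of code of your own. Each camera call takes 0.05 s, during which the arm holds its last target. There are 200 camera calls.

## Working session

There is one attempt and no reset: what is moved stays moved. The work goes in short steps, Python scripts to look and compute and a shell command to move; the robot and the scene stay as the last step left them, time stands still between calls to the robot, and variables do not carry over. Pictures are saved under pics/ and viewed, at most 10 in all, crops included, and the job is handed in when it is done.

```bash
ls; mkdir -p pics; cat > h.py <<'E'
import numpy as np, cv2
from cell import env
def grab(n):
    c=env.read_camera(n); np.savez(f'/tmp/{n}.npz',**c); return c
def pts(c):
    # world points from depth (pinhole cams)
    R=cv2.Rodrigues(np.array(c['rvec']))[0]; t=np.array(c['tvec']).ravel()
    v,u=np.mgrid[:420,:560]; d=c['depth']
    P=np.stack([(u-c['cx'])/c['fx']*d,(v-c['cy'])/c['fy']*d,d],-1)
    return (P-t)@R
E
python3 - <<'E'
from h import *
a=grab('top');b=grab('scene')
cv2.imwrite('pics/top.png',a['pixels']);cv2.imwrite('pics/scene.png',b['pixels'])
o=env.get_obs();print(o['tool_pos'],o['tool_rot'],o['time_s'],o['force'])
for c in(a,b):
    R=cv2.Rodrigues(np.array(c['rvec']))[0];print(-R.T@np.array(c['tvec']).ravel(),(c['depth']>0).mean())
E
```

```text
pics
[ 0.24254726 -0.60250921  0.22155881] [-1.79899320e+02  5.53583911e-03  2.19347400e+01] 0.1 [0.05124137 0.34480023 0.85029534]
[ 0.3857268  -0.02504967  0.93937465] 0.9959778911564626
[ 0.99912887 -0.54235121  0.60506013] 0.9959141156462585
```

View pics/top.png

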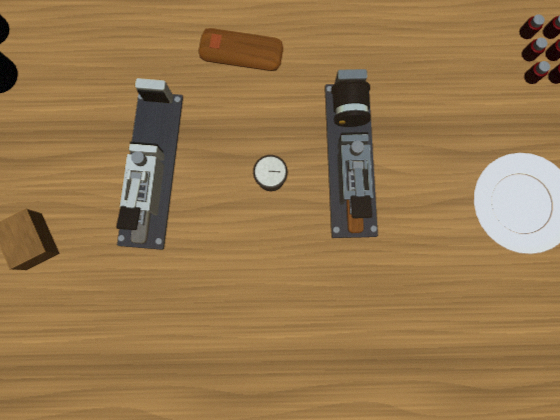

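View pics/scene.png

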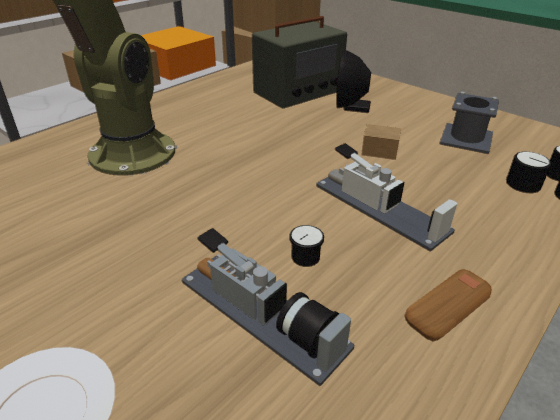

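The top view shows the clamp with the instrument on the right: paddle at about (361,207), button at (357,147). In the scene view the same clamp is nearest, with its paddle at about (213,240) and button at (260,273).

```bash
python3 - <<'E'
from h import *
for n,(pu,pv),(bu,bv) in (('top',(361,207),(357,147)),('scene',(213,240),(260,273))):
    c=dict(np.load(f'/tmp/{n}.npz')); P=pts(c)
    W=P.reshape(-1,3); g=c['pixels'].max(2)
    box=np.zeros(g.shape,bool); box[pv-18:pv+19,pu-22:pu+23]=1
    m=box&(g<60)&(P[...,2]>.085)&(P[...,2]<.125)
    q=P[m]; r=cv2.minAreaRect(q[:,:2].astype(np.float32)*1000)
    print(n,'pad',len(q),r,np.median(q,0),q.min(0),q.max(0))
    box[:]=0; box[bv-14:bv+15,bu-14:bu+15]=1
    m=box&(P[...,2]>.0945)&(P[...,2]<.103); q=P[m]
    print(' btn',len(q),q.mean(0),q.min(0),q.max(0), P[bv-6:bv+7:3,bu,2])
E
```

```text
top pad 425 ((519.5419311523438, -168.21389770507812), (36.265235900878906, 39.35995101928711), 89.13473510742188) [ 0.51860137 -0.16833877  0.10552676] [ 0.49974859 -0.18627569  0.09865746] [ 0.53943031 -0.15021119  0.11201472]
 btn 141 [ 0.62827478 -0.16702129  0.09933293] [ 0.6031472  -0.1831685   0.09461568] [ 0.64265202 -0.15252221  0.10280517] [0.10121701 0.10225559 0.10000149 0.09996955 0.0953514 ]
scene pad 362 ((520.1304321289062, -169.9402313232422), (39.50792694091797, 34.47544479370117), 0.33412280678749084) [ 0.52048882 -0.17149919  0.1025    ] [ 0.50042202 -0.18719921  0.09429331] [ 0.53993044 -0.15264523  0.10756633]
 btn 137 [ 0.6301962  -0.16908506  0.09733605] [ 0.59834599 -0.18043439  0.09451692] [ 0.64108628 -0.15444743  0.10090326] [0.09720451 0.09664671 0.09889263 0.0981519  0.09091719]
```

```bash
python3 -m jog '[{"dp":[5,-3.5,0],"twist":7,"fingers":0},{"dp":[10.5,-7.5,0],"twist":14,"fingers":0},{"dp":[16,-11.4,0],"twist":22,"fingers":0},{"dp":[21,-15,0],"twist":22,"fingers":0},{"dp":[26.2,-18.7,0],"twist":22,"fingers":0},{"dp":[31.4,-22.4,0],"twist":22,"fingers":0},{"dp":[36.6,-26.1,0],"twist":22,"fingers":0},{"dp":[41.9,-29.9,0],"twist":22,"fingers":0}]'
python3 -m jog '[{"dp":[0,0,0]},{"dp":[0,0,0]},{"dp":[0,0,0]}]'
python3 - <<'E'
from h import *
c=grab('wrist');cv2.imwrite('pics/w1.png',c['pixels']);print(env.hold_point_z,c['fx'],c['cx'],c['cy'])
E
```

```text
time_s: 1.1
tool_pos: [0.5116, -0.181, 0.2224]
tool_rot: [180.0, 0.0, -0.1]
force: [0.9, 0.7, -1.2]
grip_width: 0.0149
grasp_force: 0.0
0.0187 325.19226210127806 286.72581735934494 215.1171961921279validation failed for argument at $[0]...
```

View pics/w1.png

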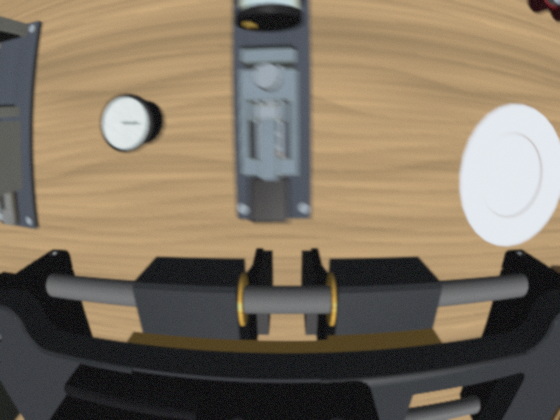

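The wrist view shows the clamp right ahead: button at about (267,76), dark paddle at about (268,200), with the fingertips still closing.

```bash
python3 -m jog '[{"dp":[0,0,0],"twist":0,"fingers":0},{"dp":[0,0,0],"twist":0,"fingers":0},{"dp":[0,0,0],"twist":0,"fingers":0}]' 20
python3 - <<'E'
from h import *
c=grab('wrist');R=cv2.Rodrigues(np.array(c['rvec']))[0];t=np.array(c['tvec']).ravel()
cv2.imwrite('pics/w2.png',cv2.resize(c['pixels'][30:260,180:360],None,fx=2.5,fy=2.5))
C=-R.T@t;print(C,env.get_obs()['tool_pos'])
# expected pixel for pad & button
for p in([.5195,-.169,.103],[.629,-.168,.098]):
    q=R@np.array(p)+t;th=np.arctan2(np.hypot(*q[:2]),q[2]);d=q[:2]/np.hypot(*q[:2])*th*c['fx'];print(d+[c['cx'],c['cy']],np.linalg.norm(q))
E
```

```text
time_s: 1.52
tool_pos: [0.5102, -0.1845, 0.2223]
tool_rot: [180.0, 0.0, -0.2]
force: [-0.1, -0.4, 0.6]
grip_width: 0.0003
grasp_force: 0.0
[ 0.58745292 -0.18523716  0.3835232 ] [ 0.51032146 -0.18438978  0.22242412]
[268.43146073 200.82651843] 0.2890925609812844
[266.21898778  76.71380532] 0.28904459265659044
```

View pics/w2.png

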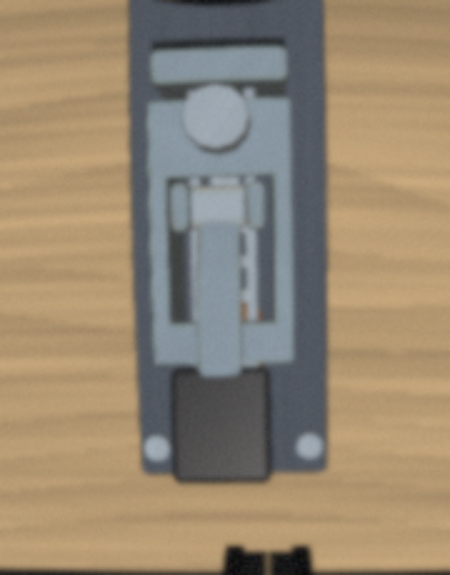

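The crop shows the paddle centre at (268,200) and button at (266,77) in the wrist image, matching the predicted positions to a pixel; the ears sit on the robot side of the button.

```bash
python3 -m jog '[{"dp":[0.9,-1.5,3],"twist":0,"fingers":0},{"dp":[0.9,-1.5,7],"twist":0,"fingers":0},{"dp":[0.9,-1.5,10],"twist":0,"fingers":0},{"dp":[0.9,-1.5,10],"twist":0,"fingers":0},{"dp":[0.9,-1.5,10],"twist":0,"fingers":0}]'
```

```text
time_s: 2.2
tool_pos: [0.5207, -0.1686, 0.1239]
tool_rot: [180.0, -0.1, -0.1]
force: [0.4, 0.3, 0.6]
grip_width: 0.0007
grasp_force: 0.0
```

```bash
python3 -m jog '[{"dp":[0,0,1.5],"twist":0,"fingers":0},{"dp":[0,0,2.5],"twist":0,"fingers":0},{"dp":[0,0,3.5],"twist":0,"fingers":0},{"dp":[0,0,4.4],"twist":0,"fingers":0},{"dp":[0,0,5.1],"twist":0,"fingers":0},{"dp":[0,0,5.1],"twist":0,"fingers":0},{"dp":[0,0,5.1],"twist":0,"fingers":0}]'
```

```text
time_s: 3.08
tool_pos: [0.5199, -0.1684, 0.0728]
tool_rot: [179.9, 0.0, -0.1]
force: [-4.8, -0.5, 10.5]
grip_width: 0.0005
grasp_force: 6.0
```

```bash
python3 -m jog '[{"dp":[0,0,0.2],"twist":0,"fingers":0},{"dp":[0,0,0.2],"twist":0,"fingers":0},{"dp":[0,0,0.2],"twist":0,"fingers":0}]'
```

```text
time_s: 3.45
tool_pos: [0.52, -0.1684, 0.0725]
tool_rot: [179.9, 0.0, -0.1]
force: [-8.7, 2.0, 21.9]
grip_width: 0.0003
grasp_force: 11.5
```

```bash
python3 -m jog '[{"dp":[0,0,-1.5],"twist":0,"fingers":0},{"dp":[0,0,-3],"twist":0,"fingers":0},{"dp":[0,0,-4.5],"twist":0,"fingers":0},{"dp":[0,0,-5.3],"twist":0,"fingers":0},{"dp":[0,0,-5.3],"twist":0,"fingers":0},{"dp":[0,0,-5.3],"twist":0,"fingers":0}]'
python3 - <<'E'
from h import *
a=grab('top');b=grab('scene')
s=b['pixels'][200:390,170:370];t=a['pixels'][50:250,290:420]
s=cv2.resize(s,None,fx=2,fy=2);t=cv2.resize(t,None,fx=2,fy=2)
im=np.zeros((400,660,3),np.uint8);im[:380,:400]=s;im[:400,400:]=t;cv2.imwrite('pics/s1.png',im);print(env.get_obs()['tool_pos'])
E
```

```text
time_s: 4.2
tool_pos: [0.5196, -0.1676, 0.1218]
tool_rot: [-180.0, 0.1, -0.1]
force: [-0.4, 0.2, -0.6]
grip_width: 0.0004
grasp_force: 0.0
[ 0.51956218 -0.16763395  0.12176087]
```

View pics/s1.png

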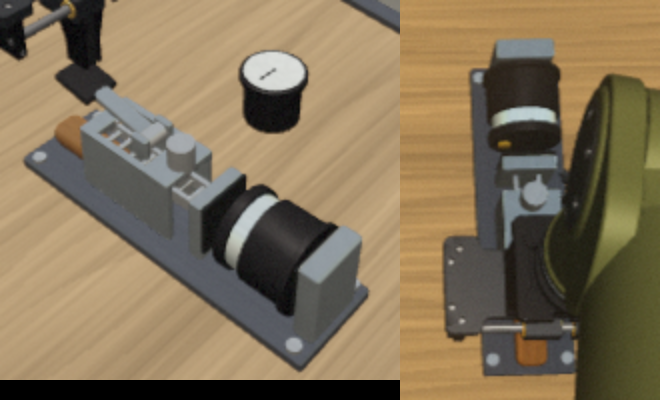

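The jaw has moved clear of the body by one notch; the white spigot is still visible at about (232,238) of the crop. Second stroke.

```bash
python3 -m jog '[{"dp":[0,0,1.5],"twist":0,"fingers":0},{"dp":[0,0,2.5],"twist":0,"fingers":0},{"dp":[0,0,3.5],"twist":0,"fingers":0},{"dp":[0,0,4.5],"twist":0,"fingers":0},{"dp":[0,0,5.3],"twist":0,"fingers":0},{"dp":[0,0,5.3],"twist":0,"fingers":0},{"dp":[0,0,5.3],"twist":0,"fingers":0},{"dp":[0,0,5.3],"twist":0,"fingers":0}]'
python3 -m jog '[{"dp":[0,0,-1.5],"twist":0,"fingers":0},{"dp":[0,0,-3],"twist":0,"fingers":0},{"dp":[0,0,-4.5],"twist":0,"fingers":0},{"dp":[0,0,-5.3],"twist":0,"fingers":0},{"dp":[0,0,-5.3],"twist":0,"fingers":0},{"dp":[0,0,-5.3],"twist":0,"fingers":0}]'
python3 -m jog '[{"dp":[0,0,1.5],"twist":0,"fingers":0},{"dp":[0,0,2.5],"twist":0,"fingers":0},{"dp":[0,0,3.5],"twist":0,"fingers":0},{"dp":[0,0,4.5],"twist":0,"fingers":0},{"dp":[0,0,5.3],"twist":0,"fingers":0},{"dp":[0,0,5.3],"twist":0,"fingers":0},{"dp":[0,0,5.3],"twist":0,"fingers":0},{"dp":[0,0,5.3],"twist":0,"fingers":0}]'
python3 -m jog '[{"dp":[0,0,-1.5],"twist":0,"fingers":0},{"dp":[0,0,-3],"twist":0,"fingers":0},{"dp":[0,0,-4.5],"twist":0,"fingers":0},{"dp":[0,0,-5.3],"twist":0,"fingers":0},{"dp":[0,0,-5.3],"twist":0,"fingers":0},{"dp":[0,0,-5.3],"twist":0,"fingers":0}]'
python3 - <<'E'
from h import *
b=grab('scene')
cv2.imwrite('pics/s2.png',cv2.resize(b['pixels'][200:390,170:370],None,fx=3,fy=3))
E
```

```text
time_s: 5.3
tool_pos: [0.5193, -0.168, 0.0723]
tool_rot: [179.9, 0.1, -0.1]
force: [-11.1, 1.5, 24.9]
grip_width: 0.0005
grasp_force: 13.4
time_s: 6.05
tool_pos: [0.5196, -0.1677, 0.1218]
tool_rot: [-180.0, 0.1, -0.1]
force: [-0.2, -0.5, -0.7]
grip_width: 0.0005
grasp_force: 0.0
time_s: 7.05
tool_pos: [0.5191, -0.168, 0.0723]
tool_rot: [179.9, 0.2, -0.1]
force: [-12.8, 2.0, 26.3]
grip_width: 0.0007
grasp_force: 14.1
time_s: 7.8
tool_pos: [0.5196, -0.1677, 0.1218]
tool_rot: [-180.0, 0.1, -0.1]
force: [0.7, 0.4, -0.6]
grip_width: 0.0001
grasp_force: 0.0
```

View pics/s2.png

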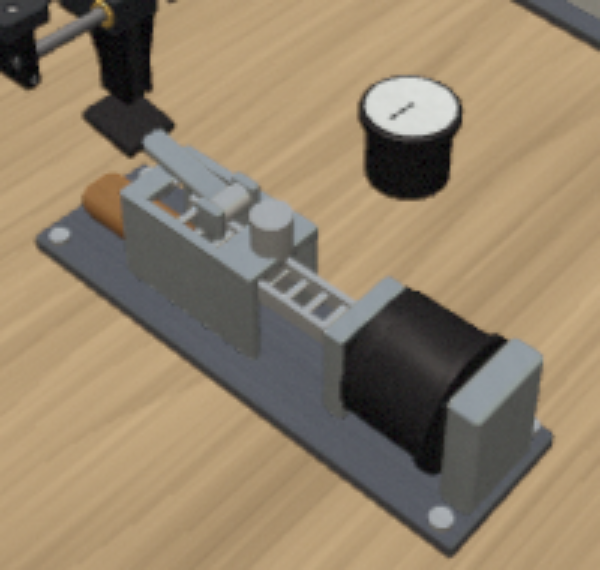

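The crop shows the jaw against the cap with no bright spigot left at around (345,340). A gentle extra press will test whether the cap is solid home.

```bash
python3 -m jog '[{"dp":[0,0,1],"twist":0,"fingers":0},{"dp":[0,0,1.6],"twist":0,"fingers":0},{"dp":[0,0,2.1],"twist":0,"fingers":0},{"dp":[0,0,2.1],"twist":0,"fingers":0},{"dp":[0,0,2.1],"twist":0,"fingers":0}]'
python3 -m jog '[{"dp":[0,0,0.3],"twist":0,"fingers":0},{"dp":[0,0,0.6],"twist":0,"fingers":0},{"dp":[0,0,0.6],"twist":0,"fingers":0}]'
```

```text
time_s: 8.48
tool_pos: [0.5201, -0.1678, 0.1018]
tool_rot: [180.0, -0.0, -0.1]
force: [-1.3, 1.2, 2.8]
grip_width: 0.0002
grasp_force: 1.4
time_s: 8.85
tool_pos: [0.5199, -0.1679, 0.0953]
tool_rot: [180.0, 0.0, -0.1]
force: [-1.9, -0.0, 3.5]
grip_width: 0.0003
grasp_force: 1.6
```

```bash
python3 -m jog '[{"dp":[0,0,0.3],"twist":0,"fingers":0},{"dp":[0,0,0.6],"twist":0,"fingers":0},{"dp":[0,0,0.6],"twist":0,"fingers":0}]'
python3 -m jog '[{"dp":[0,0,0.3],"twist":0,"fingers":0},{"dp":[0,0,0.6],"twist":0,"fingers":0},{"dp":[0,0,0.6],"twist":0,"fingers":0}]'
```

```text
time_s: 9.22
tool_pos: [0.5198, -0.168, 0.0892]
tool_rot: [180.0, 0.0, -0.1]
force: [-2.3, 0.8, 3.3]
grip_width: 0.0007
grasp_force: 1.8
time_s: 9.6
tool_pos: [0.52, -0.1679, 0.0834]
tool_rot: [180.0, 0.0, -0.1]
force: [-2.8, -1.4, 5.3]
grip_width: 0.0006
grasp_force: 2.5
```

```bash
python3 -m jog '[{"dp":[0,0,0.3],"twist":0,"fingers":0},{"dp":[0,0,0.6],"twist":0,"fingers":0},{"dp":[0,0,0.6],"twist":0,"fingers":0}]'
python3 -m jog '[{"dp":[0,0,0.2],"twist":0,"fingers":0},{"dp":[0,0,0.5],"twist":0,"fingers":0},{"dp":[0,0,0.5],"twist":0,"fingers":0}]'
python3 - <<'E'
from h import *
b=grab('scene')
cv2.imwrite('pics/s3.png',cv2.resize(b['pixels'][200:390,170:370],None,fx=3,fy=3))
E
```

```text
time_s: 9.98
tool_pos: [0.5204, -0.168, 0.0779]
tool_rot: [180.0, -0.0, -0.1]
force: [-3.2, 0.0, 6.5]
grip_width: 0.0004
grasp_force: 3.6
time_s: 10.35
tool_pos: [0.5208, -0.168, 0.0738]
tool_rot: [180.0, -0.1, -0.1]
force: [-3.4, 0.3, 10.2]
grip_width: 0.0003
grasp_force: 5.5
```

View pics/s3.png

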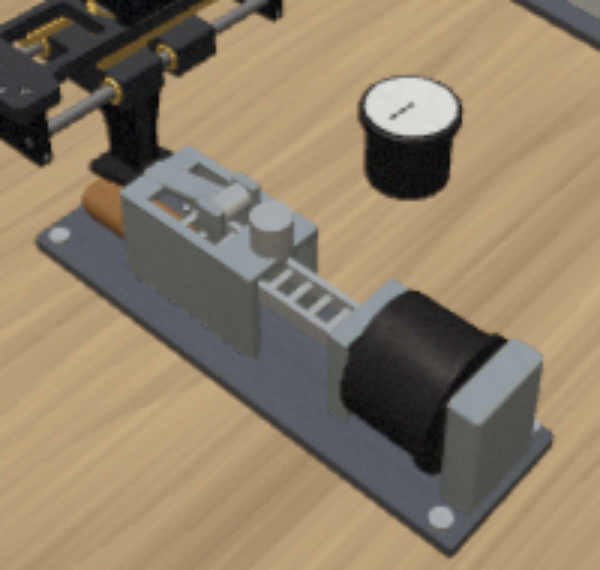

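The jaw is tight against the cap, moved perhaps 2 mm further, and the cap shows no gap. Finish the stroke and raise, pausing at the top, then move over the button.

```bash
python3 -m jog '[{"dp":[0,0,0.3],"twist":0,"fingers":0},{"dp":[0,0,0.3],"twist":0,"fingers":0},{"dp":[0,0,0.3],"twist":0,"fingers":0}]'
python3 -m jog '[{"dp":[0,0,-1.5],"twist":0,"fingers":0},{"dp":[0,0,-3],"twist":0,"fingers":0},{"dp":[0,0,-4.5],"twist":0,"fingers":0},{"dp":[0,0,-6.5],"twist":0,"fingers":0},{"dp":[0,0,-6.5],"twist":0,"fingers":0},{"dp":[0,0,-6.5],"twist":0,"fingers":0},{"dp":[0,0,-6.5],"twist":0,"fingers":0},{"dp":[0,0,-6.5],"twist":0,"fingers":0}]'
python3 -m jog '[{"dp":[0,0,-1],"twist":0,"fingers":0},{"dp":[0,0,-1],"twist":0,"fingers":0},{"dp":[4,0,-1],"twist":0,"fingers":0},{"dp":[8,0,-1],"twist":0,"fingers":0},{"dp":[10.9,0,-1],"twist":0,"fingers":0},{"dp":[10.9,0,0],"twist":0,"fingers":0},{"dp":[10.9,0,1],"twist":0,"fingers":0},{"dp":[10.9,0,1],"twist":0,"fingers":0}]'
python3 - <<'E'
from h import *
b=grab('scene')
cv2.imwrite('pics/s4.png',cv2.resize(b['pixels'][200:390,170:370],None,fx=3,fy=3))
E
```

```text
time_s: 10.78
tool_pos: [0.521, -0.168, 0.0728]
tool_rot: [179.9, -0.1, -0.1]
force: [-8.7, 2.0, 22.0]
grip_width: 0.0006
grasp_force: 11.8
time_s: 11.78
tool_pos: [0.5196, -0.1676, 0.1338]
tool_rot: [-180.0, 0.1, -0.1]
force: [0.6, -0.3, -0.5]
grip_width: 0.0005
grasp_force: 0.0
time_s: 12.78
tool_pos: [0.6271, -0.1682, 0.123]
tool_rot: [-180.0, 0.2, -0.1]
force: [0.0, 0.3, -0.1]
grip_width: 0.0007
grasp_force: 0.0
```

View pics/s4.png

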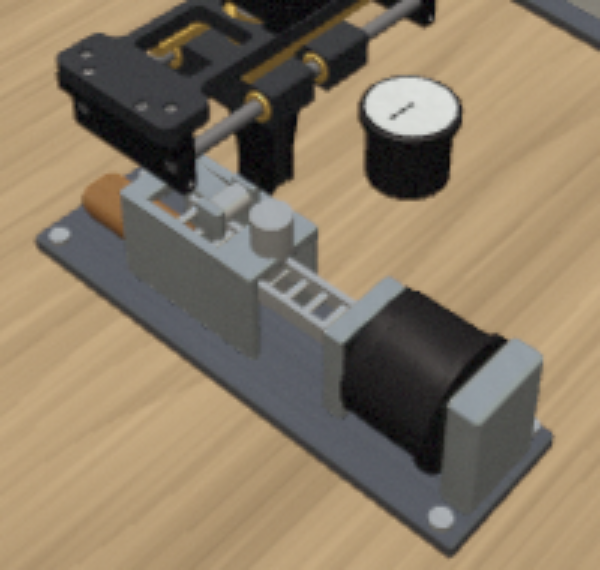

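The jaw holds at the cap with the trigger up; the fingertips hang just above the button (272,215). Press it.

```bash
python3 -m jog '[{"dp":[0.1,0,1.2],"twist":0,"fingers":0},{"dp":[0.1,0,2.2],"twist":0,"fingers":0},{"dp":[0.1,0,2.7],"twist":0,"fingers":0},{"dp":[0.1,0,3.1],"twist":0,"fingers":0},{"dp":[0.1,0,3.4],"twist":0,"fingers":0},{"dp":[0.1,0,3.4],"twist":0,"fingers":0}]'
python3 -m jog '[{"dp":[0,0,0.1],"twist":0,"fingers":0},{"dp":[0,0,0.1],"twist":0,"fingers":0},{"dp":[0,0,0.1],"twist":0,"fingers":0},{"dp":[0,0,0.1],"twist":0,"fingers":0},{"dp":[0,0,0.1],"twist":0,"fingers":0},{"dp":[0,0,0.1],"twist":0,"fingers":0},{"dp":[0,0,0.1],"twist":0,"fingers":0},{"dp":[0,0,0.1],"twist":0,"fingers":0}]'
python3 - <<'E'
from h import *
b=grab('scene')
cv2.imwrite('pics/s5.png',cv2.resize(b['pixels'][200:390,170:370],None,fx=3,fy=3))
E
```

```text
time_s: 13.58
tool_pos: [0.63, -0.1679, 0.0906]
tool_rot: [180.0, 0.0, -0.1]
force: [-1.6, 0.2, 1.8]
grip_width: 0.0004
grasp_force: 0.8
time_s: 14.58
tool_pos: [0.6302, -0.168, 0.0896]
tool_rot: [180.0, -0.0, -0.1]
force: [-0.4, 0.5, -0.1]
grip_width: 0.0004
grasp_force: 0.8
```

View pics/s5.png

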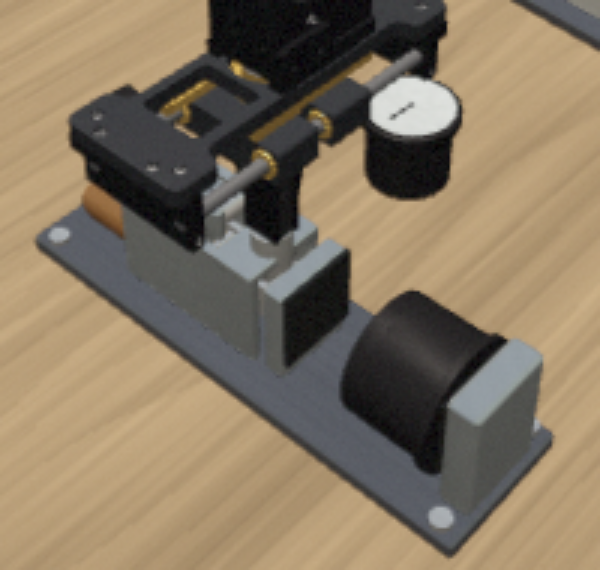

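The jaw is back against the body at about (305,310), and the cap stays home on the instrument. Press slightly further to be sure, hold, then lift away.

```bash
python3 -m jog '[{"dp":[0,0,0.1],"twist":0,"fingers":0},{"dp":[0,0,0.2],"twist":0,"fingers":0},{"dp":[0,0,0.2],"twist":0,"fingers":0},{"dp":[0,0,0.2],"twist":0,"fingers":0},{"dp":[0,0,0.2],"twist":0,"fingers":0},{"dp":[0,0,0.2],"twist":0,"fingers":0}]'
python3 -m jog '[{"dp":[0,0,-2],"twist":0,"fingers":0},{"dp":[0,0,-5],"twist":0,"fingers":0},{"dp":[0,0,-9],"twist":0,"fingers":0},{"dp":[0,0,-13],"twist":0,"fingers":0},{"dp":[0,0,-13],"twist":0,"fingers":0},{"dp":[0,0,-13],"twist":0,"fingers":0},{"dp":[0,0,-13],"twist":0,"fingers":0},{"dp":[0,0,-13],"twist":0,"fingers":0}]'
python3 - <<'E'
from h import *
b=grab('scene')
cv2.imwrite('pics/s6.png',cv2.resize(b['pixels'][200:390,170:370],None,fx=3,fy=3))
E
```

```text
time_s: 15.38
tool_pos: [0.6302, -0.168, 0.0885]
tool_rot: [180.0, -0.0, -0.1]
force: [-2.0, 0.4, 6.1]
grip_width: 0.0002
grasp_force: 3.0
time_s: 16.38
tool_pos: [0.6295, -0.1678, 0.2163]
tool_rot: [-180.0, 0.1, -0.1]
force: [-0.3, -0.2, 0.6]
grip_width: 0.0004
grasp_force: 0.0
```

View pics/s6.png

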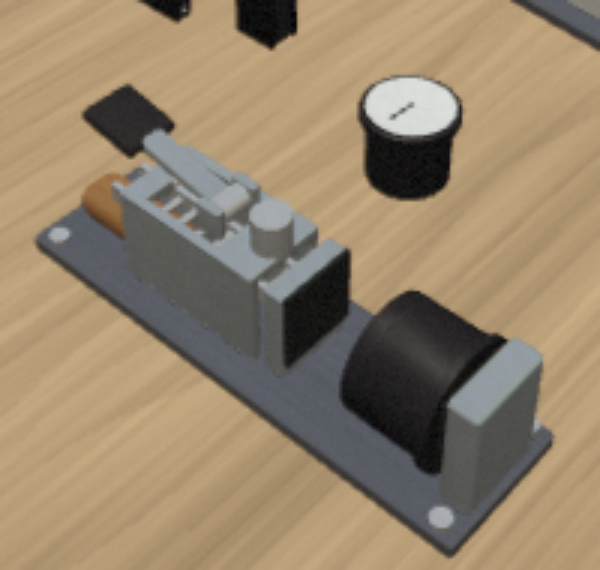

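The picture shows the jaw fully back, trigger and button up, cap home, and the gripper clear.

```bash
python3 -c "
from cell import env
print(env.sign_off())"
```

```text
the job is handed in; nothing more can be done
None
```

The cap looks fully home after three strokes plus a fourth to make sure; the ratchet then held, the release button sent the jaw all the way back, the clamp was left alone, and I handed the job in at about 16 s, with no verdict returned.

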